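# Mount a stake in the bench holder past its sprung dust flap

### The arm

A 6-joint arm with a two-finger parallel gripper is mounted at the origin on the work surface. World frame = base frame: x ahead of the robot, y to its left, z up, the work surface at z = 0. Lengths are in m, angles in rad, forces in N, time in s.
With the tool pointing down it reaches from about 0.375 to 0.9 m from the base axis. Payload 3.1 kg.
Tool frame: the origin (TCP) lies on the mounting face of the last link; the fingertips stand 182 mm ahead of it and the grasp point (between the pads) lies 164 mm ahead of it; z points along the fingers, y is the direction in which the jaws open and shut (so a half turn about z gives the same grasp; the last joint's range is limited). The gripper opens to 87 mm and grips with 3 to 60 N. Pads are 19 mm wide; open, the fingers measure 117 mm over their backs; the gripper's body (75 mm by 190 mm) begins 51 mm behind the grasp point.
Start: joints at [1.034, 0.527, 1.433, -0, 1.181, -0.178], TCP at [0.219, 0.585, 0.405] pointing down, gripper open.
Joint ranges: [-3.08, 3.08], [-0.75, 2.2], [0.22, 2.44], [-1.43, 4.57], [0, 2.65], [-2.85, 2.85]. Speed limits (rad/s): [2.79, 2.79, 3.14, 3.14, 3.14, 3.14].

### API

Orientations are given as a unit quaternion [x, y, z, w].
In Python, from rig import robot, camera, camera_model gives the robot as it stands.
- The arm moves only by the tool drive_tool, never from a script. Its argument "plan" is a list that holds one entry, the list of rows, each a list of 6 numbers: the shift along the world's x, y, z in units of 2.5 cm (1.0 is 2.5 cm), then the turn, a rotation vector about the world's x, y, z in units of 6 degrees (1.0 is 6 degrees). A call has 1 to 8 rows; each row shifts and turns the commanded pose from where the row before left it; what a row does not reach is not made up. A row lasts 1/8 s, in which the tool goes at most 62.5 mm and 10.7 degrees, less where a joint would pass 70% of its speed; a pose out of reach is approached as far as the arm can. A call with a number of a shift or a turn outside -1 to 1 is refused whole. A call with a gripper value outside its range is refused whole. "grip" is the closure, from 0 (fully open) to 1 (shut), set as the call begins (left out, the last holds). The fingers move at their own pace and stop on an object; "force" is the grip in N (left out, the last holds). Time passes only in rows, so rows that do not move let the fingers close. It gives the time, the measured TCP pose, the force and the opening at its end, in the units of the state.
- robot.get_obs(): the state, without advancing time (a new reading comes with each control period).
- camera(name): name is "scene" or "top"; returns the picture (384x512x3 uint8, red, green, blue); there is no depth.
- camera_model(name): a dict with "K" (3x3 intrinsics, pixels), "world_to_cam" (4x4, takes a point from world to camera coordinates). Camera axes: x right, y up, looking along -z (the intrinsics and any distortion apply to the point x, -y, -z); pixel columns grow to the right and rows downward; lengths in m; the calibration is good to about 2 mm. A picture is of the moment at which its call begins. camera_model takes no time and is no camera call.
- robot.hand_in(): hands the job in, once; it reports no verdict.
The state is a dict: "time": time; "q": joint angles; "joint_velocities": joint speeds; "joint_torque": joint torques, N m; "position": TCP position; "tool_rot": TCP orientation; "ft_force": force on the tool from outside, world axes, zero at the start; "moment": the same for the moment, N m; "grip_width": finger opening in m.
Only numpy, scipy, OpenCV 4.12 (cv2) and the standard library are available. Lean on these libraries where they do the work, as an engineer would, in place of code of your own. Each camera call takes 0.05 s, during which the arm holds its last target.

### The job

Take the square-headed steel stake out of the wooden rack and mount it in the grey steel stake holder: push the sprung dust flap open with the end of its shank, feel for the hidden socket hole under the flap and slide the shank in until it is fully home, then let go. Lower and press it gently, never harder than about 4 kg of push (40 N), keep hold of it until the shank is home, and leave the other stakes and everything else on the bench where they are.

Things in the scene. Friction and masses are not known exactly. Their poses are not given: they have to be found in the camera images.
- stake_head (a point): The steel stake to mount, the only one with a square head (32 x 32 mm, 28 mm tall, flat top), in any of the rack's three holes. Centre of the head, midway up; z up along the stake, x and y square to the head's sides. Mass 0.28 to 0.41 kg. Below the head: a round collar 24 mm across, 8 mm tall (it hangs by this on the rack's top), then the shank.
- stake_tip (a point): Middle of the lower end of the stake's shank, 106 mm below stake_head on its axis; same axes. The shank is round, 14 mm across, 84 mm long, its end bevelled 1 mm inward, 2 mm up.
- holder: The stake holder: fixed hollow grey steel block 110 (x) x 80 (y) x 88 mm high, two low feet reaching y = +-55 mm; origin under its centre on the bench, z up. The middle of its deck has a mouth, closed from below by a sprung flap; hidden under the flap lies the socket. With the stake home, its collar stays about 4 mm above the deck.
- mouth (a point): Centre of the mouth in the holder's deck, at deck level, 88 mm above the bench; axes as the holder's. The mouth is 40 mm along x, 22 mm along y; the deck is 4 mm thick.
- socket_mid (a point): Middle of the range in which the hidden socket hole may lie, 50 mm below mouth, at the level of the socket's flat top. The true hole is up to 10 mm from here either way along the holder's x (0 along y), unmeasured: feel for it. Upright round hole 15.2 mm across, rim bevelled 1 mm, floor 30 mm below its top (8 mm above the bench). The socket is clamped and does not move.
- flap (a joint): Angle of the sprung dust flap (rad): 0 shut, 1.6 hanging straight down. Aluminium plate, top 4.5 mm below the deck's top, 30 mm wide; hinged along y at holder x = +24, z = 82 mm; its free edge, at x = -18 mm, swings down into the block. Spring 0.024 N m at 0, 0.08 N m at 1.4 rad: 1 to 3 N on a shank, downward at first, then sideways towards holder -x. No latch.
- rack: Fixed wooden rack, a board 240 (x) x 60 (y) mm with its top at z = 92 mm on two end legs; origin under its centre. Three through holes 19 mm across at x = -75, 0 and +75 mm, y = 0, each with a stake hanging in it.
- dome: One of the other two stakes, with a round domed head 38 mm across, to be left in the rack; origin at the lower end of its shank.
- blade: The other stake, with a narrow oblong head 44 x 14 mm, to be left in the rack; origin at the lower end of its shank.
- hammer: Bystander: a small bench hammer, lying.
- file: Bystander: a wooden-handled hand tool, lying.
- bangle: Bystander: a plain brass bangle 68 mm across, 12 mm high.
- jar: Bystander: a glass jar with steel cap, 60 mm across, 75 mm high.
- bowl: Bystander: a white bowl, 100 mm across, 40 mm high.
- mandrel: Bystander: a plain steel rod 20 mm thick, 200 mm long, lying.
Not all that is in view belongs to the job. Leave any green or yellow look-alike of the part that bears stake_head alone.

How it is judged:
By the outcome, as a careful person would: the job done as asked, in the order asked, and still so for the second after the job is handed in, with the robot touching nothing.
It also fails if it takes over 72 s, if anything falls off the work surface, if the arm or the gripper's body presses on something with over 40 N, if the wrist force passes 120 N, or if a joint passes its speed limit or range.

## Working session

There is one attempt and no reset: what is moved stays moved. The work goes in short steps, Python scripts to look and compute and a tool call to move; the robot and the scene stay as the last step left them, time stands still between calls to the robot, and variables do not carry over. Pictures are saved under pics/ and viewed, and the job is handed in when it is done.

Besides the shell and the picture viewer there is one more tool, called after ">>>" as a command line: name --argument value ..., lists and objects as JSON in quotes. drive_tool: Moves the arm, as the interface text tells. Shifts and turns lie within -1 to 1; 1 stands for 2.5 cm of shift or 6 degrees of turn. Its arguments: {"type":"object","properties":{"plan":{"type":"array","items":{"type":"array","items":{"type":"array","items":{"type":"number","minimum":-1,"maximum":1}}}},"grip":{"type":"number"},"force":{"type":"number"}},"required":["plan"]}

```bash
mkdir -p pics; ls; python3 - <<'E'
from rig import robot,camera,camera_model
import cv2
for n in("scene","top"):
    m=camera_model(n);print(n,{k:(v.tolist() if hasattr(v,'tolist') else v) for k,v in m.items()})
    im=camera(n);cv2.imwrite(f"pics/{n}0.png",cv2.resize(im[:,:,::-1],(800,600),interpolation=cv2.INTER_CUBIC)); cv2.imwrite(f"pics/{n}0raw.png",im[:,:,::-1])
print(robot.get_obs())
E
```

```text
pics
scene {'K': [[420.79108537293075, 0.0, 254.20083775171437], [0.0, 420.79108537293075, 194.43179726896815], [0.0, 0.0, 1.0]], 'world_to_cam': [[-0.21706882492929291, 0.9760411523283787, -0.0149931386076002, 0.1286064839798658], [-0.8200816371463242, -0.1740097456287541, 0.5451483438859748, 0.42418975297607947], [0.5294782655210888, 0.13063030807476114, 0.8382055171335204, -1.5436874895314208], [0.0, 0.0, 0.0, 1.0]]}
top {'K': [[489.37132099494437, 0.0, 255.14966936802534], [0.0, 489.37132099494437, 184.65784203286768], [0.0, 0.0, 1.0]], 'world_to_cam': [[-0.017726823762181147, -0.9998183533782659, -0.007001426088880126, 0.00026071394502951806], [0.9976333055911828, -0.018152498115597868, 0.06631948723695957, -0.5893716310781458], [-0.06643453390003268, -0.0058092219906540465, 0.9977738750064309, -1.56775250360521], [0.0, 0.0, 0.0, 1.0]]}
{'time': 0.1, 'q': array([ 1.03450430e+00,  5.28377349e-01,  1.43373012e+00, -4.56130999e-06,
        1.18140932e+00, -1.78490197e-01]), 'joint_velocities': array([-0.00094323,  0.00023205, -0.00237941, -0.00034729, -0.00056731,
        0.00025381]), 'joint_torque': array([ 4.59866460e-04, -4.40988529e+01, -1.77152520e+01,  6.35387376e-02,
        5.33596321e-02, -2.65731859e-05]), 'position': array([0.21869997, 0.58517418, 0.40388062]), 'tool_rot': array([ 1.77947202e-01,  9.84039566e-01, -9.02012478e-04, -3.34584691e-04]), 'ft_force': array([-0.16599805, -0.26175308, -0.15002018]), 'moment': array([-0.0076804 , -0.00811908,  0.00484374]), 'grip_width': 0.08684672436738486}
```

View pics/scene0.png

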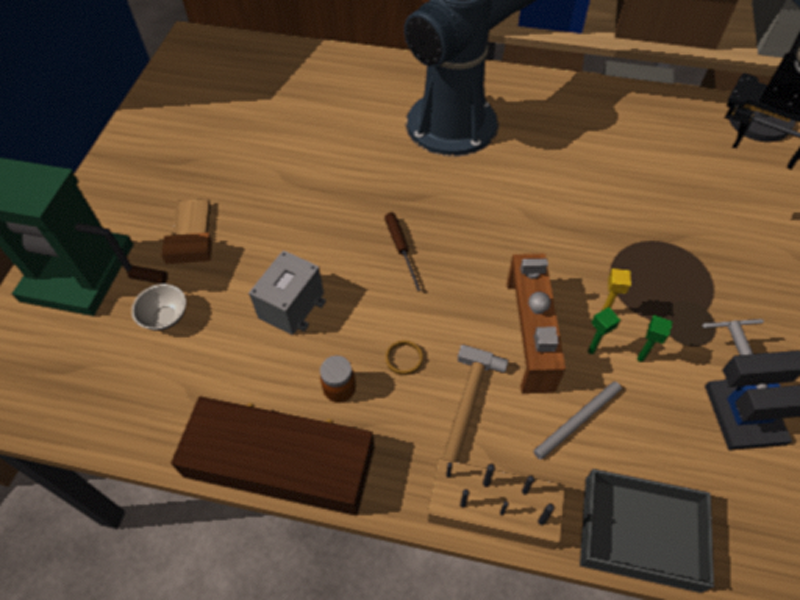

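View pics/top0.png

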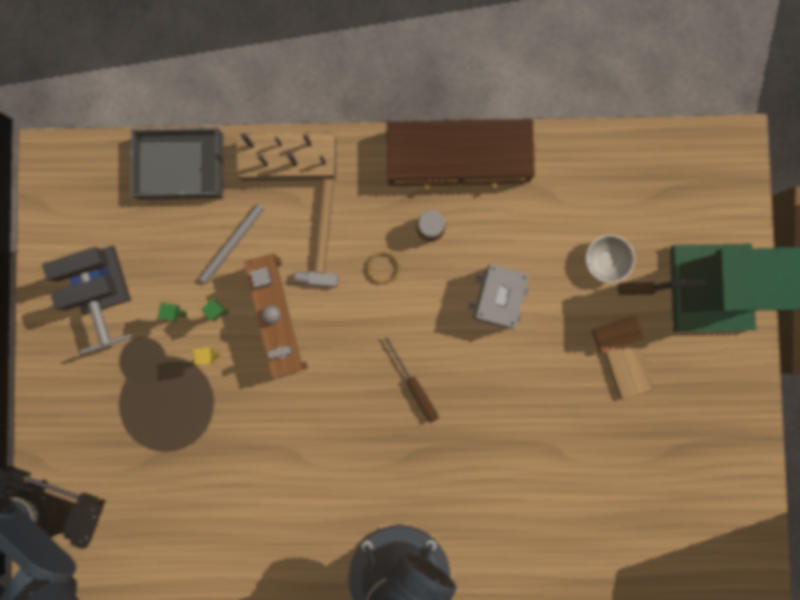

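Square-headed candidates: the steel head in the rack, top (260,277) / scene (546,340), two green look-alikes at scene (605,320) and (658,328), and a yellow one at (620,280). The grey one in the rack fits, because it is steel and hangs in a rack hole. I'll confirm this in enlarged crops.

```bash
python3 - <<'E'
import cv2,numpy as np
t=cv2.imread("pics/top0raw.png");s=cv2.imread("pics/scene0raw.png")
def crop(im,x,y,w,h,k,name):
    c=cv2.resize(im[y:y+h,x:x+w],None,fx=k,fy=k,interpolation=cv2.INTER_CUBIC)
    for i in range(0,w,10):
        cv2.putText(c,str(x+i),(i*k,8),0,.3,(255,255,255),1); cv2.line(c,(i*k,10),(i*k,14),(255,255,255),1)
    for i in range(0,h,10):
        cv2.putText(c,str(y+i),(0,i*k+4),0,.3,(255,255,255),1)
    return c
a=crop(t,150,155,50,90,6,'')
b=crop(s,320,155,50,90,6,'')
cv2.imwrite("pics/rack.png",np.hstack([a,b]))
a=crop(t,295,160,50,60,8,'')
b=crop(s,155,155,50,60,8,'')
cv2.imwrite("pics/hold.png",np.hstack([a,b]))
E
```

```text
(no output)
```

View pics/rack.png

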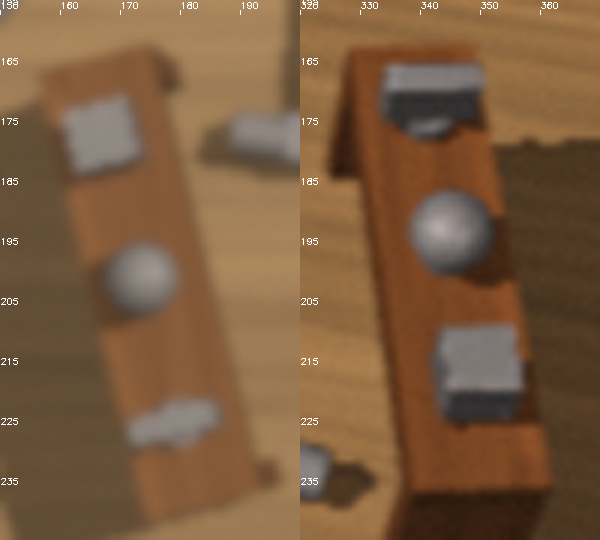

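View pics/hold.png

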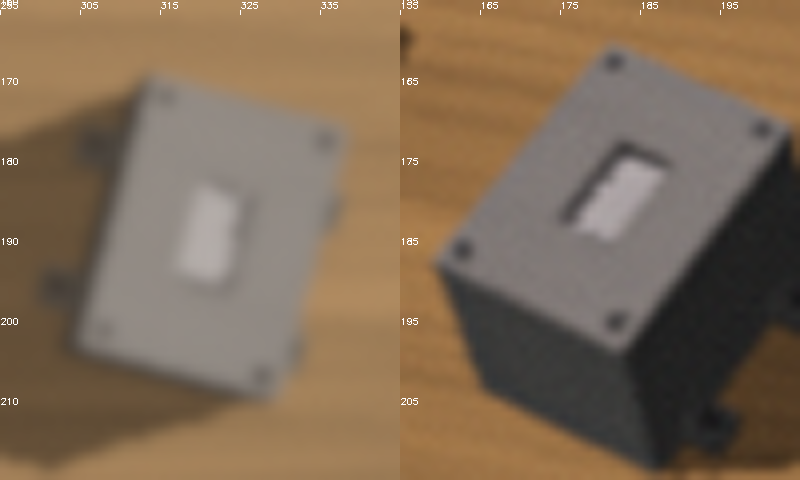

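The crop confirms a grey square-topped head in the rack's far-left hole: top camera raw about (166.5,177.5), scene raw about (350,215). The dome and blade sit in the other two holes. Next I'll fit the poses.

```bash
cat > h.py <<'E'
import numpy as np
from rig import camera_model
from scipy.optimize import least_squares
M={n:camera_model(n) for n in("scene","top")}
def proj(n,P):
    P=np.atleast_2d(P);T=np.array(M[n]["world_to_cam"]);c=P@T[:3,:3].T+T[:3,3]
    K=np.array(M[n]["K"]);return np.c_[K[0,0]*c[:,0]/-c[:,2]+K[0,2],K[1,1]*-c[:,1]/-c[:,2]+K[1,2]]
def fitrect(obs,L,W,z,x0):
    # corners order: local (+,+)(+,-)(-,-)(-,+)
    loc=np.array([[1,1],[1,-1],[-1,-1],[-1,1]])*[L/2,W/2]
    def pts(p,):
        c,s=np.cos(p[2]),np.sin(p[2]);return np.c_[loc@np.array([[c,s],[-s,c]])+p[:2],np.full(4,z)]
    def f(p,names=None):
        return np.concatenate([(proj(n,pts(p))-o).ravel() for n,o in obs.items() if names is None or n in names])
    out={}
    for nm in (None,("top",),("scene",)):
        r=least_squares(f,x0,args=(nm,),loss='soft_l1');print(nm,r.x.round(4),np.degrees(r.x[2]).round(2),np.abs(r.fun).max().round(2)); out[nm]=r.x
        if nm is None: print(r.fun.round(1))
    return out
E
python3 - <<'E'
from h import *
# holder; top cam up = +x world, left=+y.
t=np.array([[148,75],[348,128],[272,402],[75,345]])/8+[295,160]
s=(np.array([[437,262],[613,45],[790,130],[625,352]])-[400,0])/8+155
print(proj("top",[[.6,0,.088],[.65,0,.088],[.6,.05,.088]]),proj("scene",[[.6,0,.088],[.65,0,.088],[.6,.05,.088]]))
# top corner order: TL=(+x,+y),TR=(+x,-y),BR,BL
# scene: +x goes down-left?, 
S=s
for k in range(4):
  pass
import itertools
best=None
T=t
for k in range(4):
  for d in(1,-1):
    o=np.roll(s[::d],k,axis=0)
    # use direct test
    import io,contextlib
    with contextlib.redirect_stdout(io.StringIO()):
        r=fitrect({"top":T,"scene":o},.11,.08,.088,[.6,-.2,0])
        e=np.abs(proj("scene",[[*r[("top",)][:2],.088]])-o.mean(0)).max()
    res=np.abs(r[("top",)]-r[("scene",)])
    if best is None or res.sum()<best[0]: best=(res.sum(),o)
fitrect({"top":T,"scene":best[1]},.11,.08,.088,[.6,-.2,0])
# head
t=np.array([[62,112],[128,95],[143,158],[78,172]])/6+[150,155]
s=(np.array([[440,392],[441,330],[518,325],[523,385]])-[300,0])/6+[320,155]
print('head');r=fitrect({"top":t,"scene":s},.032,.032,.128,[.55,.27,0])
# rack: top
t=np.array([[40,73],[158,43],[282,490],[145,520]])/6+[150,155]
s=(np.array([[410,487],[348,47],[475,45],[552,487]])-[300,0])/6+[320,155]
sb=np.roll(s,0,axis=0)
print('rack');r=fitrect({"top":t,"scene":np.array([s[0],s[1],s[2],s[3]])},.06,.24,.092,[.55,.27,0]) 
E
```

```text
[[251.61045669 179.81359505]
 [251.33339995 163.79752842]
 [235.51737064 180.10671575]] [[253.12197769 201.69411803]
 [249.03978035 217.19150996]
 [271.03966997 204.93100292]]
None [ 0.5668 -0.2148 -0.2877] -16.48 0.86
[-0.3 -0.6 -0.3 -0.4  0.  -0.4 -0.4 -0.2 -0.4 -0.3 -0.4 -0.5 -0.3 -0.7
  0.6 -0.9]
('top',) [ 0.5655 -0.2155 -0.2917] -16.72 0.22
('scene',) [ 0.5686 -0.2138 -0.2851] -16.34 0.72
head
None [0.6098 0.2571 0.0655] 3.75 12.61
[  0.5  -1.4   0.    0.6  -1.7   0.6  -1.4  -0.9  12.6   0.1  -0.3   8.8
 -12.6  -1.   -0.9  -9.4]
('top',) [0.609  0.2552 0.227 ] 13.0 0.45
('scene',) [ 0.6108  0.2582 -1.3728] -78.66 1.15
rack
None [ 0.5369  0.2407 -1.3308] -76.25 75.07
[ 17.4  -5.5  16.7  74.5 -22.8   5.  -18.8 -75.1   0.4   0.6  -0.1  -0.2
  -0.5  -0.4   0.   -0. ]
('top',) [0.5361 0.2341 1.2708] 72.81 69.41
('scene',) [ 0.5368  0.2408 -1.3375] -76.63 0.51
```

```bash
python3 - <<'E'
from h import *
off=lambda a,k:(np.array(a)+.5)/k-.5
t=off([[62,112],[128,95],[143,158],[78,172]],6)+[150,155]
s=off(np.array([[523,385],[440,392],[441,330],[518,325]])-[300,0],6)+[320,155]
print('head');r=fitrect({"top":t,"scene":s},.032,.032,.128,[.6,.25,.2])
t=off([[40,73],[158,43],[282,490],[145,520]],6)+[150,155]
s=off(np.array([[552,487],[410,487],[348,47],[475,45]])-[300,0],6)+[320,155]
print('rack');r=fitrect({"top":t,"scene":s},.24,.06,.092,[.55,.25,.2])
for k,p in r.items(): print(k,p[:2]+.075*np.array([np.cos(p[2]),np.sin(p[2])]))
t=off([[148,75],[348,128],[272,402],[75,345]],8)+[295,160]
s=off(np.array([[437,262],[613,45],[790,130],[625,352]])-[400,0],8)+155
# (+,+)=lower right? holder
print('hold');r=fitrect({"top":t,"scene":s[[3,0,1,2]]},.11,.08,.088,[.57,-.21,-.28])
# mouth opening from both, approx
p=r[None];c,q=np.cos(p[2]),np.sin(p[2])
print(proj("top",[[*p[:2],.088]]),proj("scene",[[*p[:2],.088]]))
for n in M:
  print(n,[(proj(n,[[p[0]+c*x-q*y,p[1]+q*x+c*y,.088]])[0]).round(1).tolist() for x,y in((.02,.011),(.02,-.011),(-.02,-.011),(-.02,.011))])
E
```

```text
head
None [0.6101 0.2567 0.2136] 12.24 1.13
[ 0.4 -0.1 -0.3  0.3 -0.5  0.   0.   0.1 -0.1  1.   1.1 -0.2 -0.4 -0.6
 -0.8  0.2]
('top',) [0.6103 0.2564 0.227 ] 13.01 0.45
('scene',) [0.6098 0.257  0.1986] 11.38 1.15
rack
None [0.5366 0.2388 0.2335] 13.38 3.12
[-0.1 -0.2 -1.   0.  -3.1  0.7  0.8  0.5 -0.6  0.2 -0.2  0.7 -0.  -0.
 -0.4 -0.1]
('top',) [0.5374 0.2359 0.2442] 13.99 2.15
('scene',) [0.5357 0.2396 0.2338] 13.4 0.48
None [0.60959056 0.25616389]
('top',) [0.61013839 0.25406763]
('scene',) [0.60870744 0.25693732]
hold
None [ 0.5672 -0.2149 -0.2885] -16.53 0.96
[ 0.2 -0.3  0.1 -0.1  0.5 -0.1  0.1  0.1 -0.   0.3 -0.   0.   0.2 -0.2
  1.  -0.3]
('top',) [ 0.5669 -0.2142 -0.2917] -16.71 0.22
('scene',) [ 0.5674 -0.2155 -0.2847] -16.31 0.7
[[321.11554243 189.11271124]] [[181.98936019 178.82525713]]
scene [[181.2, 185.5], [174.8, 182.4], [182.8, 172.3], [189.1, 175.3]]
top [[319.4, 182.0], [326.2, 183.9], [322.9, 196.3], [316.0, 194.4]]
```

>>> drive_tool --plan '[[[0.98, -0.82, 0, 0, 0, 0.345], [0.98, -0.82, 0, 0, 0, 0.345], [0.98, -0.82, 0, 0, 0, 0.345], [0.98, -0.82, 0, 0, 0, 0.345], [0.98, -0.82, 0, 0, 0, 0.345], [0.98, -0.82, 0, 0, 0, 0.345], [0.98, -0.82, 0, 0, 0, 0.345], [0.98, -0.82, 0, 0, 0, 0.345]]]' --grip 0 --force 40

```text
time: 1.1
position: [0.4155, 0.4206, 0.4043]
tool_rot: [0.034, 0.999, -0.0, -0.0]
ft_force: [0.7, 0.1, -0.1]
grip_width: 0.0871
```

>>> drive_tool --plan '[[[0.98, -0.82, 0, 0, 0, 0.345], [0.98, -0.82, 0, 0, 0, 0.345], [0.98, -0.82, 0, 0, 0, 0.345], [0.98, -0.82, 0, 0, 0, 0.345], [0.98, -0.82, 0, 0, 0, 0.345], [0.98, -0.82, 0, 0, 0, 0.345], [0.98, -0.82, 0, 0, 0, 0.345], [0.78, -0.8, 0, 0, 0, 0.345]]]'

```text
time: 2.1
position: [0.6066, 0.257, 0.4041]
tool_rot: [-0.11, 0.994, -0.0, -0.0]
ft_force: [0.1, 0.5, 0.2]
grip_width: 0.0869
```

>>> drive_tool --plan '[[[0, 0, 0, 0, 0, 0]]]'

```text
time: 2.22
position: [0.607, 0.2564, 0.404]
tool_rot: [-0.108, 0.994, -0.0, -0.0]
ft_force: [-0.1, -0.3, 0.4]
grip_width: 0.0872
```

>>> drive_tool --plan '[[[0.12, 0.01, -0.8, 0, 0, 0], [0, 0, -0.8, 0, 0, 0], [0, 0, -0.8, 0, 0, 0], [0, 0, -0.8, 0, 0, 0], [0, 0, 0, 0, 0, 0]]]'

```text
time: 2.85
position: [0.6069, 0.259, 0.3215]
tool_rot: [-0.111, 0.994, -0.0, -0.003]
ft_force: [-1.2, 0.5, -0.4]
grip_width: 0.0868
```

```bash
python3 - <<'E'
from rig import robot,camera
import cv2,numpy as np
s=camera("scene")[:,:,::-1];t=camera("top")[:,:,::-1]
a=cv2.resize(s[110:260,290:440],(400,400));b=cv2.resize(t[110:260,90:240],(400,400))
cv2.imwrite("pics/g1.png",np.hstack([a,b]));print(robot.get_obs()['position'])
E
```

```text
[0.60824677 0.25891485 0.32420307]
```

View pics/g1.png

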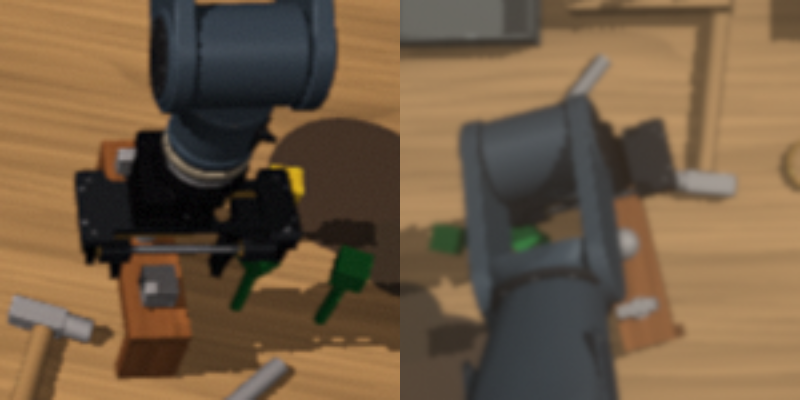

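```bash
python3 - <<'E'
from rig import robot,camera
import cv2,numpy as np
from h import *
s=camera("scene")[:,:,::-1]
o=robot.get_obs();p=o['position'];print(p,o['tool_rot'],o['q'])
c=s[180:240,325:385]
c=cv2.resize(c,None,fx=10,fy=10,interpolation=cv2.INTER_CUBIC)
R=__import__('scipy.spatial.transform',fromlist=['Rotation']).Rotation.from_quat(o['tool_rot']).as_matrix()
for d in(-.0435,.0435):
    q=proj("scene",[p+R@[0,d,.182]])[0];print(q)
    cv2.circle(c,tuple(int(v) for v in (q-[325,180]+.5)*10),4,(0,0,255),-1)
cv2.imwrite("pics/g2.png",c)
E
```

```text
[0.60864629 0.25880217 0.32498539] [-1.10256496e-01  9.93903135e-01  8.66260249e-05  2.36798936e-04] [ 2.33398625e-01  6.65966791e-01  1.40616426e+00  1.29892959e-04
  1.06897034e+00 -1.55842239e+00]
[334.35291242 211.19158587]
[368.72728118 210.86350799]
```

View pics/g2.png

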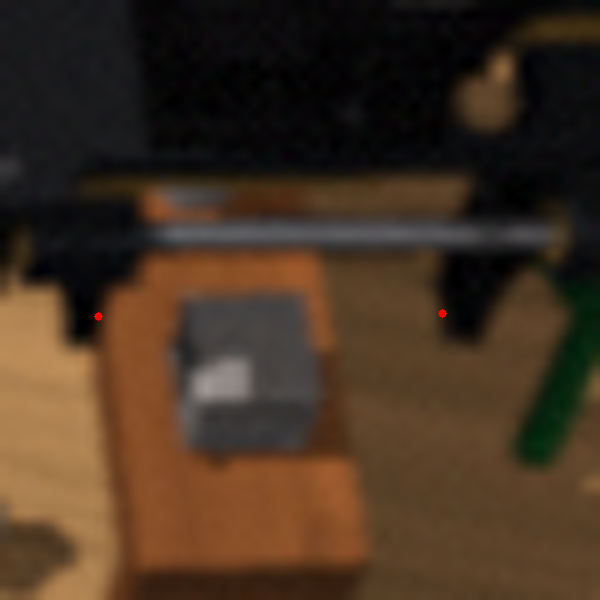

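>>> drive_tool --plan '[[[0.06, -0.09, -0.5, 0, 0, 0], [0, 0, -0.5, 0, 0, 0], [0, 0, -0.5, 0, 0, 0], [0, 0, 0, 0, 0, 0], [0, 0, 0, 0, 0, 0], [0, 0, 0, 0, 0, 0]]]'

```text
time: 3.75
position: [0.6106, 0.256, 0.2877]
tool_rot: [-0.11, 0.994, 0.0, 0.001]
ft_force: [-0.8, -0.2, 0.0]
grip_width: 0.0869
```

>>> drive_tool --plan '[[[0, 0, 0, 0, 0, 0], [0, 0, 0, 0, 0, 0]]]'

```text
time: 4.0
position: [0.6104, 0.256, 0.2876]
tool_rot: [-0.11, 0.994, 0.0, 0.0]
ft_force: [-0.1, -0.3, 0.4]
grip_width: 0.0868
```

>>> drive_tool --plan '[[[0, 0.02, -0.26, 0, 0, 0], [0, 0, 0, 0, 0, 0], [0, 0, 0, 0, 0, 0]]]'

```text
time: 4.38
position: [0.6103, 0.2564, 0.2805]
tool_rot: [-0.11, 0.994, -0.0, -0.0]
ft_force: [-0.4, -0.1, 0.3]
grip_width: 0.0869
```

>>> drive_tool --plan '[[[0, 0, 0, 0, 0, 0], [0, 0, 0, 0, 0, 0], [0, 0, 0, 0, 0, 0], [0, 0, 0, 0, 0, 0], [0, 0, 0, 0, 0, 0], [0, 0, 0, 0, 0, 0]]]' --grip 1 --force 30

```text
time: 5.12
position: [0.6104, 0.2565, 0.2808]
tool_rot: [-0.11, 0.994, 0.0, 0.0]
ft_force: [0.8, 2.9, 0.4]
grip_width: 0.035
```

>>> drive_tool --plan '[[[0, 0, 0, 0, 0, 0], [0, 0, 0, 0, 0, 0], [0, 0, 0, 0, 0, 0]]]' --force 50

```text
time: 5.5
position: [0.6103, 0.2567, 0.2808]
tool_rot: [-0.11, 0.994, 0.0, 0.0]
ft_force: [0.6, 2.6, 0.5]
grip_width: 0.0316
```

>>> drive_tool --plan '[[[0, 0, 0.3, 0, 0, 0], [0, 0, 0.5, 0, 0, 0], [0, 0, 0.6, 0, 0, 0], [0, 0, 0.8, 0, 0, 0], [0, 0, 0.8, 0, 0, 0], [0, 0, 0.8, 0, 0, 0], [0, 0, 0.8, 0, 0, 0], [0, 0, 0.6, 0, 0, 0]]]'

```text
time: 6.5
position: [0.6103, 0.2562, 0.4128]
tool_rot: [-0.11, 0.994, -0.0, 0.001]
ft_force: [0.3, -1.0, -3.1]
grip_width: 0.0315
```

>>> drive_tool --plan '[[[-0.086, -0.942, 0, 0, 0, -0.99], [-0.086, -0.942, 0, 0, 0, -0.99], [-0.086, -0.942, 0, 0, 0, -0.99], [-0.086, -0.942, 0, 0, 0, -0.99], [-0.086, -0.942, 0, 0, 0, -0.99], [-0.086, -0.942, 0, 0, 0, -0.99], [-0.086, -0.942, 0, 0, 0, -0.99], [-0.086, -0.942, 0, 0, 0, -0.99]]]'

```text
time: 7.5
position: [0.5929, 0.0671, 0.4113]
tool_rot: [0.302, 0.953, -0.0, 0.0]
ft_force: [0.4, -0.1, -4.2]
grip_width: 0.0316
```

>>> drive_tool --plan '[[[-0.086, -0.942, 0, 0, 0, -0.99], [-0.086, -0.942, 0, 0, 0, -0.99], [-0.086, -0.942, 0, 0, 0, -0.99], [-0.086, -0.942, 0, 0, 0, -0.99], [-0.086, -0.942, 0, 0, 0, -0.99], [-0.086, -0.942, 0, 0, 0, -0.99], [-0.086, -0.942, 0, 0, 0, -0.99], [-0.086, -0.942, 0, 0, 0, -0.99]]]'

```text
time: 8.5
position: [0.5756, -0.1212, 0.4113]
tool_rot: [0.66, 0.751, -0.0, 0.0]
ft_force: [0.9, -0.2, -3.4]
grip_width: 0.0317
```

>>> drive_tool --plan '[[[-0.086, -0.942, 0, 0, 0, -0.99], [-0.086, -0.942, 0, 0, 0, -0.99], [-0.086, -0.942, 0, 0, 0, -0.99], [-0.086, -0.942, 0, 0, 0, -0.99], [0, 0, 0, 0, 0, 0], [0, 0, 0, 0, 0, 0], [0, 0, 0, 0, 0, 0], [0, 0, 0, 0, 0, 0]]]'

```text
time: 9.5
position: [0.5674, -0.2138, 0.4108]
tool_rot: [0.799, 0.601, 0.0, -0.0]
ft_force: [-0.3, 0.5, -3.8]
grip_width: 0.0317
```

```bash
cat > st.py <<'E'
from rig import robot,camera
import cv2,numpy as np
from h import *
from scipy.spatial.transform import Rotation as Ro
np.set_printoptions(precision=4,suppress=True)
H=np.array([.5672,-.2149]);a=np.radians(-16.5);E=np.array([[np.cos(a),np.sin(a)],[-np.sin(a),np.cos(a)]])
def state():
    o=robot.get_obs();p=o['position'];R=Ro.from_quat(o['tool_rot']).as_matrix()
    tip=p+R@[0,0,.2728];f=o['ft_force']
    print('t',round(o['time'],2),'tcp',p,'jaw',np.degrees(np.arctan2(R[1,1],R[0,1])).round(2),'zax',R[:,2]);print('tip(holder mm)',(E@(tip[:2]-H)*1e3).round(2),'z',(tip[2]*1e3).round(2),'F holder',(E@f[:2]).round(2),f[2].round(2),'M',(E@o['moment'][:2]).round(3),'gw',o['grip_width'])
    return o,tip
E
python3 - <<'E'
from st import *
s=camera("scene");o,tip=state()
c=cv2.resize(s[130:220,135:245,::-1],None,fx=7,fy=6.5,interpolation=cv2.INTER_CUBIC)
cv2.imwrite("pics/h1.png",c[:600]);print(proj("scene",[tip]))
E
```

```text
t 9.55 tcp [ 0.5674 -0.2139  0.4108] jaw -16.11 zax [-0.0001  0.0002 -1.    ]
tip(holder mm) [-0.13  1.05] z 137.99 F holder [0.49 1.06] -2.56 M [-0.059  0.082] gw 0.03198858649752239
[[179.4191 168.4544]]
```

View pics/h1.png

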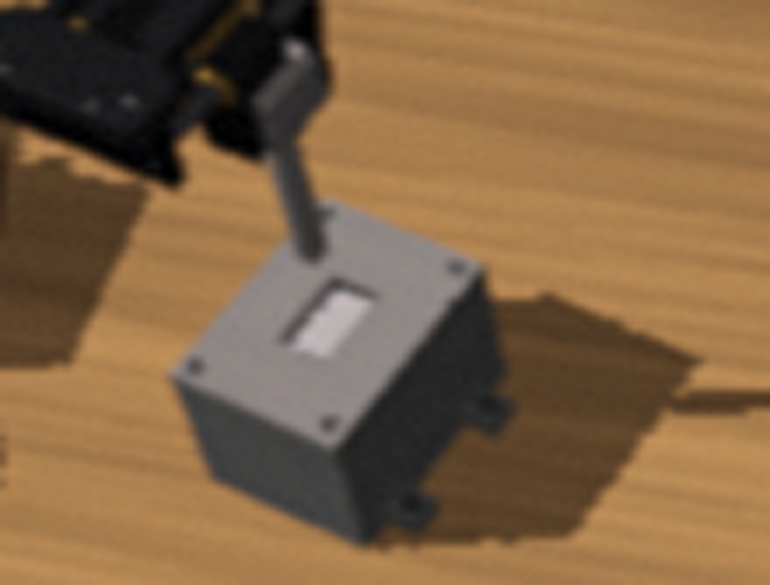

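>>> drive_tool --plan '[[[-0.01, -0.04, -0.45, 0, 0, 0], [0, 0, -0.45, 0, 0, 0], [0, 0, -0.45, 0, 0, 0], [0, 0, -0.4, 0, 0, 0], [0, 0, 0, 0, 0, 0], [0, 0, 0, 0, 0, 0], [0, 0, 0, 0, 0, 0]]]'

```text
time: 10.42
position: [0.5673, -0.2157, 0.3675]
tool_rot: [0.8, 0.601, 0.0, 0.001]
ft_force: [-0.4, -0.3, -3.9]
grip_width: 0.0315
```

```bash
python3 - <<'E'
from st import *
s=camera("scene");o,tip=state()
c=cv2.resize(s[150:210,150:215,::-1],None,fx=10,fy=10,interpolation=cv2.INTER_CUBIC)
cv2.imwrite("pics/h2.png",c[:600]);print(proj("scene",[tip])-[150,150])
E
```

```text
t 10.47 tcp [ 0.5672 -0.2157  0.3675] jaw -16.18 zax [ 0.001  -0.0006 -1.    ]
tip(holder mm) [ 0.57 -0.83] z 94.75 F holder [-0.26  0.27] -2.16 M [-0.096  0.099] gw 0.031233791280564718
[[31.2359 27.4864]]
```

View pics/h2.png

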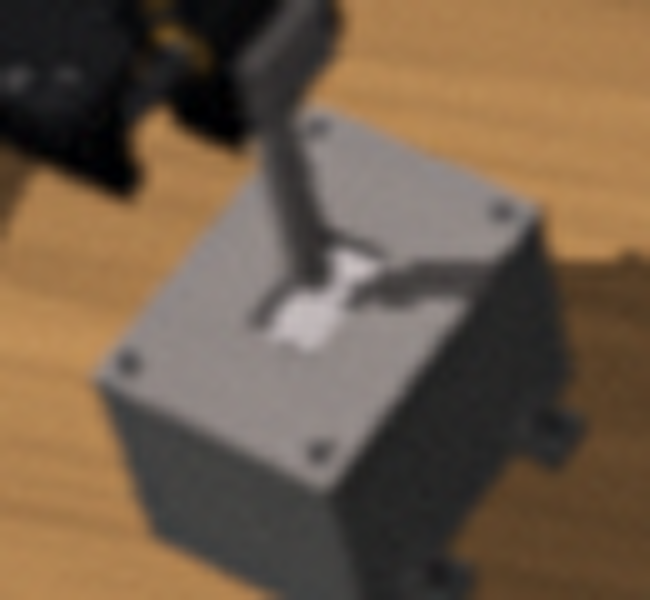

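>>> drive_tool --plan '[[[0.01, 0.03, -0.2, 0, 0, 0], [0, 0, -0.2, 0, 0, 0], [0, 0, -0.2, 0, 0, 0], [0, 0, 0, 0, 0, 0], [0, 0, 0, 0, 0, 0]]]'

```text
time: 11.1
position: [0.5673, -0.2148, 0.352]
tool_rot: [0.8, 0.601, -0.0, -0.0]
ft_force: [-0.4, -0.6, -2.1]
grip_width: 0.0314
```

```bash
python3 -c "
from st import *
state()"
```

```text
t 11.1 tcp [ 0.5673 -0.2148  0.352 ] jaw -16.18 zax [-0.0004  0.0002 -1.    ]
tip(holder mm) [-0.05  0.12] z 79.24 F holder [-0.23 -0.66] -2.13 M [-0.087  0.127] gw 0.031356352266248375
```

>>> drive_tool --plan '[[[0, 0, -0.3, 0, 0, 0], [0, 0, -0.3, 0, 0, 0], [0, 0, -0.3, 0, 0, 0], [0, 0, -0.3, 0, 0, 0], [0, 0, -0.1, 0, 0, 0], [0, 0, 0, 0, 0, 0], [0, 0, 0, 0, 0, 0]]]'

```text
time: 11.98
position: [0.5669, -0.2146, 0.3191]
tool_rot: [0.8, 0.601, -0.0, -0.001]
ft_force: [-2.3, 0.0, -2.9]
grip_width: 0.0314
```

```bash
python3 -c "
from st import *
state()"
```

```text
t 11.97 tcp [ 0.5669 -0.2146  0.3191] jaw -16.18 zax [-0.0019  0.001  -1.    ]
tip(holder mm) [-0.91  0.32] z 46.28 F holder [-2.17 -0.61] -2.86 M [-0.115  0.612] gw 0.03135122871625234
```

>>> drive_tool --plan '[[[0.02, 0.07, 0, 0, 0, 0], [0.02, 0.06, 0, 0, 0, 0], [0, 0, 0, 0, 0, 0]]]'

```text
time: 12.35
position: [0.5685, -0.2115, 0.3198]
tool_rot: [0.8, 0.601, 0.0, 0.0]
ft_force: [-1.4, 0.7, -4.1]
grip_width: 0.0313
```

>>> drive_tool --plan '[[[0.01, 0.04, 0, 0, 0, 0], [0, 0, 0, 0, 0, 0]]]'

```text
time: 12.6
position: [0.5687, -0.211, 0.3198]
tool_rot: [0.799, 0.601, -0.0, 0.001]
ft_force: [-2.5, -1.1, -1.8]
grip_width: 0.0317
```

```bash
python3 -c "
from st import *
state()"
```

```text
t 12.6 tcp [ 0.5687 -0.211   0.3198] jaw -16.16 zax [ 0.0004 -0.0014 -1.    ]
tip(holder mm) [0.51 3.85] z 46.99 F holder [-2.06 -1.74] -1.82 M [-0.732  0.491] gw 0.03168278878817683
```

>>> drive_tool --plan '[[[0.01, 0.04, 0, 0, 0, 0], [0, 0, 0, 0, 0, 0]]]'

```text
time: 12.85
position: [0.5688, -0.2104, 0.3198]
tool_rot: [0.799, 0.601, -0.001, 0.001]
ft_force: [-3.5, -4.2, -3.0]
grip_width: 0.0314
```

```bash
python3 -c "
from st import *
state()"
```

```text
t 12.85 tcp [ 0.5688 -0.2104  0.3198] jaw -16.15 zax [ 0.0001 -0.0024 -1.    ]
tip(holder mm) [0.51 4.15] z 46.96 F holder [-2.13 -4.97] -2.95 M [-1.303  0.481] gw 0.03140220642743085
```

>>> drive_tool --plan '[[[-0.03, -0.1, 0, 0, 0, 0], [-0.03, -0.1, 0, 0, 0, 0], [-0.01, -0.05, 0, 0, 0, 0], [0, 0, 0, 0, 0, 0]]]'

```text
time: 13.35
position: [0.567, -0.2155, 0.3192]
tool_rot: [0.8, 0.601, 0.0, -0.001]
ft_force: [-1.4, 1.1, -2.5]
grip_width: 0.0319
```

```bash
python3 -c "
from st import *
state()"
```

```text
t 13.35 tcp [ 0.567  -0.2155  0.3192] jaw -16.18 zax [-0.0006  0.001  -1.    ]
tip(holder mm) [-0.24 -0.44] z 46.45 F holder [-1.64  0.61] -2.53 M [0.101 0.438] gw 0.031941018636533376
```

>>> drive_tool --plan '[[[-0.03, -0.1, 0, 0, 0, 0], [0, -0.02, 0, 0, 0, 0], [0, 0, 0, 0, 0, 0]]]'

```text
time: 13.72
position: [0.5662, -0.2189, 0.3194]
tool_rot: [0.8, 0.601, -0.0, -0.0]
ft_force: [-1.3, 1.2, -3.0]
grip_width: 0.0318
```

```bash
python3 -c "
from st import *
state()"
```

```text
t 13.72 tcp [ 0.5662 -0.2189  0.3194] jaw -16.18 zax [-0.0004  0.0002 -1.    ]
tip(holder mm) [ 0.07 -4.08] z 46.58 F holder [-1.56  0.82] -3.01 M [0.069 0.512] gw 0.03176243926750659
```

>>> drive_tool --plan '[[[-0.01, -0.04, 0, 0, 0, 0], [0, 0, 0, 0, 0, 0]]]'

```text
time: 13.98
position: [0.5661, -0.2199, 0.3195]
tool_rot: [0.8, 0.601, -0.0, 0.0]
ft_force: [-1.9, 1.6, -2.5]
grip_width: 0.0317
```

```bash
python3 -c "
from st import *
state()"
```

```text
t 13.97 tcp [ 0.5661 -0.2199  0.3195] jaw -16.18 zax [-0.0001 -0.0001 -1.    ]
tip(holder mm) [ 0.34 -5.19] z 46.71 F holder [-2.25  1.05] -2.46 M [0.125 0.55 ] gw 0.03169262605913458
```

>>> drive_tool --plan '[[[-0.01, -0.04, 0, 0, 0, 0], [0, 0, 0, 0, 0, 0]]]'

```text
time: 14.22
position: [0.5659, -0.2206, 0.3195]
tool_rot: [0.8, 0.6, 0.0, -0.0]
ft_force: [-1.9, 2.9, -2.1]
grip_width: 0.0315
```

```bash
python3 -c "
from st import *
state()"
```

```text
t 14.22 tcp [ 0.5659 -0.2206  0.3195] jaw -16.2 zax [ 0.0001  0.0008 -1.    ]
tip(holder mm) [ 0.32 -5.62] z 46.7 F holder [-2.64  2.24] -2.14 M [0.404 0.494] gw 0.03148748645430568
```

>>> drive_tool --plan '[[[0.05, 0.17, 0, 0, 0, 0], [-0.2, 0.07, 0, 0, 0, 0], [-0.21, 0.07, 0, 0, 0, 0], [0, 0, 0, 0, 0, 0], [0, 0, 0, 0, 0, 0]]]'

```text
time: 14.85
position: [0.5562, -0.2129, 0.319]
tool_rot: [0.8, 0.601, -0.001, -0.001]
ft_force: [-3.9, 0.6, -4.6]
grip_width: 0.0316
```

```bash
python3 -c "
from st import *
state()"
```

```text
t 14.85 tcp [ 0.5562 -0.2129  0.319 ] jaw -16.17 zax [-0.0024  0.001  -1.    ]
tip(holder mm) [-11.82  -1.09] z 46.22 F holder [-3.96 -0.51] -4.61 M [-0.212  0.732] gw 0.031622701859063816
```

>>> drive_tool --plan '[[[0, 0, -0.15, 0, 0, 0], [0, 0, -0.1, 0, 0, 0], [0, 0, 0, 0, 0, 0]]]'

```text
time: 15.22
position: [0.557, -0.2132, 0.313]
tool_rot: [0.8, 0.601, -0.0, -0.0]
ft_force: [-0.8, 0.0, -2.7]
grip_width: 0.0317
```

>>> drive_tool --plan '[[[0, 0, -0.05, 0, 0, 0], [0, 0, 0, 0, 0, 0]]]'

```text
time: 15.48
position: [0.5569, -0.2131, 0.312]
tool_rot: [0.8, 0.601, 0.0, 0.0]
ft_force: [-1.5, 0.2, -2.0]
grip_width: 0.0315
```

```bash
python3 -c "
from st import *
state()"
```

```text
t 15.47 tcp [ 0.5569 -0.2131  0.312 ] jaw -16.18 zax [ 0.0002 -0.0001 -1.    ]
tip(holder mm) [-10.29  -1.24] z 39.2 F holder [-1.49 -0.19] -1.97 M [-0.139  0.379] gw 0.03147035138104508
```

>>> drive_tool --plan '[[[0, 0, -0.05, 0, 0, 0], [0, 0, 0, 0, 0, 0]]]'

```text
time: 15.72
position: [0.5569, -0.2131, 0.3108]
tool_rot: [0.8, 0.601, 0.0, 0.0]
ft_force: [-1.1, 0.2, -2.9]
grip_width: 0.0316
```

>>> drive_tool --plan '[[[0, 0, -0.04, 0, 0, 0], [0, 0, 0, 0, 0, 0]]]'

```text
time: 15.98
position: [0.5569, -0.2131, 0.3106]
tool_rot: [0.8, 0.601, 0.0, 0.0]
ft_force: [-2.2, 0.7, 5.1]
grip_width: 0.0313
```

>>> drive_tool --plan '[[[0.03, -0.01, 0, 0, 0, 0], [0.03, -0.01, 0, 0, 0, 0], [0.03, -0.01, 0, 0, 0, 0], [0, 0, 0, 0, 0, 0]]]'

```text
time: 16.48
position: [0.5582, -0.2135, 0.3105]
tool_rot: [0.799, 0.601, -0.001, -0.001]
ft_force: [-5.1, 0.8, 7.7]
grip_width: 0.0316
```

```bash
python3 -c "
from st import *
state()"
```

```text
t 16.48 tcp [ 0.5582 -0.2135  0.3105] jaw -16.15 zax [-0.0034  0.001  -1.    ]
tip(holder mm) [-9.97 -1.2 ] z 37.69 F holder [-5.14 -0.67] 7.72 M [-0.17   1.515] gw 0.03163643196837699
```

>>> drive_tool --plan '[[[0.03, -0.01, 0, 0, 0, 0], [0.03, -0.01, 0, 0, 0, 0], [0.03, -0.01, 0, 0, 0, 0], [0, 0, 0, 0, 0, 0]]]'

```text
time: 16.98
position: [0.5595, -0.2139, 0.3104]
tool_rot: [0.799, 0.601, -0.002, -0.003]
ft_force: [-7.8, 2.4, 10.7]
grip_width: 0.0318
```

```bash
python3 -c "
from st import *
state()"
```

```text
t 16.98 tcp [ 0.5595 -0.2139  0.3104] jaw -16.12 zax [-0.0072  0.0024 -1.    ]
tip(holder mm) [-9.68 -1.13] z 37.61 F holder [-8.13  0.05] 10.72 M [-0.208  2.216] gw 0.03176764890210447
```

>>> drive_tool --plan '[[[0, 0, 0.06, 0, 0, 0], [0, 0, 0.02, 0, 0, 0], [0, 0, 0, 0, 0, 0]]]'

```text
time: 17.35
position: [0.5597, -0.2139, 0.3106]
tool_rot: [0.799, 0.601, -0.002, -0.003]
ft_force: [-5.9, 1.2, 0.6]
grip_width: 0.0315
```

```bash
python3 -c "
from st import *
state()"
```

```text
t 17.35 tcp [ 0.5597 -0.2139  0.3106] jaw -16.15 zax [-0.0069  0.0028 -1.    ]
tip(holder mm) [-9.53 -1.03] z 37.82 F holder [-6.03 -0.55] 0.6 M [-0.303  1.483] gw 0.03150200352890892
```

>>> drive_tool --plan '[[[0, 0, 0.03, 0, 0, 0], [0, 0, 0, 0, 0, 0]]]'

```text
time: 17.6
position: [0.5604, -0.2141, 0.311]
tool_rot: [0.8, 0.601, -0.001, -0.002]
ft_force: [-3.4, 0.7, -5.7]
grip_width: 0.0318
```

```bash
python3 -c "
from st import *
state()"
```

```text
t 17.6 tcp [ 0.5604 -0.2141  0.311 ] jaw -16.18 zax [-0.0039  0.0024 -1.    ]
tip(holder mm) [-7.96 -0.82] z 38.19 F holder [-3.44 -0.26] -5.68 M [-0.166  1.006] gw 0.03181761838062541
```

>>> drive_tool --plan '[[[0, 0, -0.03, 0, 0, 0], [0, 0, -0.03, 0, 0, 0], [0, 0, 0, 0, 0, 0]]]'

```text
time: 17.98
position: [0.5615, -0.2145, 0.3109]
tool_rot: [0.8, 0.601, 0.0, -0.0]
ft_force: [-2.9, 1.2, -5.6]
grip_width: 0.0318
```

```bash
python3 -c "
from st import *
state()"
```

```text
t 17.98 tcp [ 0.5615 -0.2145  0.3109] jaw -16.18 zax [ 0.0002  0.0002 -1.    ]
tip(holder mm) [-5.58 -1.21] z 38.06 F holder [-3.12  0.37] -5.58 M [0.005 0.954] gw 0.0317947170007279
```

>>> drive_tool --plan '[[[0, 0, -0.05, 0, 0, 0], [0, 0, 0, 0, 0, 0]]]'

```text
time: 18.23
position: [0.5616, -0.2147, 0.3104]
tool_rot: [0.8, 0.601, 0.0, 0.001]
ft_force: [-1.9, 1.3, -1.8]
grip_width: 0.0313
```

```bash
python3 -c "
from st import *
state()"
```

```text
t 18.23 tcp [ 0.5616 -0.2147  0.3104] jaw -16.18 zax [ 0.0013 -0.0005 -1.    ]
tip(holder mm) [-5.03 -1.4 ] z 37.59 F holder [-2.22  0.71] -1.78 M [0.1   0.903] gw 0.031260242811907896
```

>>> drive_tool --plan '[[[0, 0, -0.06, 0, 0, 0], [0, 0, 0, 0, 0, 0]]]'

```text
time: 18.48
position: [0.5614, -0.2146, 0.3084]
tool_rot: [0.8, 0.601, 0.0, 0.0]
ft_force: [-3.8, 1.4, -1.1]
grip_width: 0.0314
```

```bash
python3 -c "
from st import *
state()"
```

```text
t 18.48 tcp [ 0.5614 -0.2146  0.3084] jaw -16.18 zax [ 0.0006 -0.0003 -1.    ]
tip(holder mm) [-5.44 -1.44] z 35.63 F holder [-4.02  0.26] -1.13 M [0.062 0.936] gw 0.03143873230032465
```

>>> drive_tool --plan '[[[0, 0, -0.08, 0, 0, 0], [0, 0, -0.08, 0, 0, 0], [0, 0, 0, 0, 0, 0]]]'

```text
time: 18.85
position: [0.5614, -0.2147, 0.3038]
tool_rot: [0.8, 0.601, 0.0, 0.0]
ft_force: [-2.7, 1.0, -3.5]
grip_width: 0.0315
```

```bash
python3 -c "
from st import *
state()"
```

```text
t 18.85 tcp [ 0.5614 -0.2147  0.3038] jaw -16.18 zax [ 0.0001 -0.     -1.    ]
tip(holder mm) [-5.59 -1.41] z 31.03 F holder [-2.85  0.24] -3.49 M [0.035 0.79 ] gw 0.031539499492123944
```

>>> drive_tool --plan '[[[0, 0, -0.12, 0, 0, 0], [0, 0, -0.12, 0, 0, 0], [0, 0, -0.12, 0, 0, 0], [0, 0, -0.12, 0, 0, 0], [0, 0, 0, 0, 0, 0]]]'

```text
time: 19.48
position: [0.5613, -0.2146, 0.2917]
tool_rot: [0.8, 0.601, -0.0, -0.0]
ft_force: [-1.6, 0.5, -3.7]
grip_width: 0.032
```

>>> drive_tool --plan '[[[0, 0, -0.1, 0, 0, 0], [0, 0, -0.1, 0, 0, 0], [0, 0, 0, 0, 0, 0]]]'

```text
time: 19.85
position: [0.5613, -0.2146, 0.2869]
tool_rot: [0.8, 0.601, 0.0, -0.0]
ft_force: [-2.0, 2.4, -3.7]
grip_width: 0.0318
```

```bash
python3 -c "
from st import *
state()"
```

```text
t 19.85 tcp [ 0.5613 -0.2146  0.2869] jaw -16.18 zax [ 0.  0. -1.]
tip(holder mm) [-5.7  -1.37] z 14.13 F holder [-2.62  1.77] -3.7 M [0.022 0.632] gw 0.031847630606673914
```

>>> drive_tool --plan '[[[0, 0, -0.1, 0, 0, 0], [0, 0, -0.08, 0, 0, 0], [0, 0, 0, 0, 0, 0]]]'

```text
time: 20.23
position: [0.5613, -0.2146, 0.2825]
tool_rot: [0.8, 0.601, 0.0, 0.0]
ft_force: [-2.2, 0.3, -5.0]
grip_width: 0.0314
```

>>> drive_tool --plan '[[[0, 0, -0.05, 0, 0, 0], [0, 0, 0, 0, 0, 0]]]'

```text
time: 20.48
position: [0.5614, -0.2146, 0.2814]
tool_rot: [0.8, 0.601, 0.0, 0.0]
ft_force: [-2.5, 2.2, -3.9]
grip_width: 0.0315
```

>>> drive_tool --plan '[[[0, 0, -0.04, 0, 0, 0], [0, 0, 0, 0, 0, 0]]]'

```text
time: 20.72
position: [0.5614, -0.2146, 0.2808]
tool_rot: [0.8, 0.601, 0.0, 0.0]
ft_force: [-2.7, 1.8, 0.2]
grip_width: 0.0317
```

>>> drive_tool --plan '[[[0, 0, -0.04, 0, 0, 0], [0, 0, 0, 0, 0, 0]]]'

```text
time: 20.98
position: [0.5614, -0.2146, 0.2808]
tool_rot: [0.8, 0.601, 0.0, 0.0]
ft_force: [-3.6, 2.2, 6.7]
grip_width: 0.0317
```

```bash
python3 - <<'E'
from st import *
s=camera("scene");o,tip=state()
c=cv2.resize(s[150:210,150:215,::-1],None,fx=10,fy=10,interpolation=cv2.INTER_CUBIC)
cv2.imwrite("pics/h3.png",c[:600])
E
```

```text
t 21.02 tcp [ 0.5614 -0.2146  0.2808] jaw -16.17 zax [ 0.0005 -0.0004 -1.    ]
tip(holder mm) [-5.5  -1.42] z 7.95 F holder [-4.36  1.2 ] 5.24 M [0.196 1.146] gw 0.03155908950079275
```

View pics/h3.png

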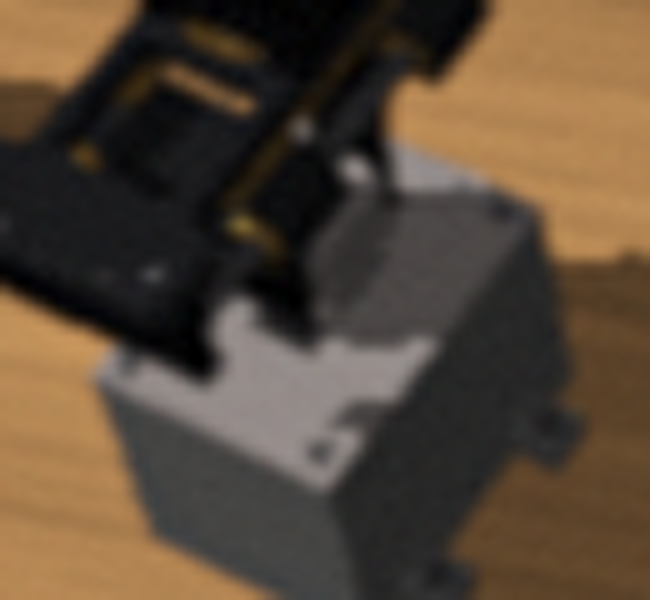

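The gripper covers the head, but the shank stopped solid with the tip at z = 7.95 mm against an expected 8 mm. I'll ease the push, let go and lift away.

>>> drive_tool --plan '[[[0, 0, 0.03, 0, 0, 0], [0, 0, 0, 0, 0, 0]]]'

```text
time: 21.28
position: [0.5614, -0.2146, 0.2808]
tool_rot: [0.8, 0.601, 0.0, 0.0]
ft_force: [-4.0, 2.0, 4.5]
grip_width: 0.0319
```

>>> drive_tool --plan '[[[0, 0, 0, 0, 0, 0], [0, 0, 0, 0, 0, 0], [0, 0, 0, 0, 0, 0], [0, 0, 0, 0, 0, 0], [0, 0, 0, 0, 0, 0], [0, 0, 0, 0, 0, 0]]]' --grip 0

```text
time: 22.02
position: [0.5614, -0.2146, 0.2802]
tool_rot: [0.8, 0.601, 0.0, 0.0]
ft_force: [0.3, -0.3, -0.1]
grip_width: 0.0822
```

>>> drive_tool --plan '[[[0, 0, 0.3, 0, 0, 0], [0, 0, 0.6, 0, 0, 0], [0, 0, 0.9, 0, 0, 0], [0, 0, 0.9, 0, 0, 0], [0, 0, 0.9, 0, 0, 0], [0, 0, 0.9, 0, 0, 0], [0, 0, 0.5, 0, 0, 0], [0, 0, 0, 0, 0, 0]]]'

```text
time: 23.02
position: [0.5615, -0.2146, 0.4068]
tool_rot: [0.8, 0.601, 0.001, 0.001]
ft_force: [0.3, -0.3, 0.2]
grip_width: 0.087
```

>>> drive_tool --plan '[[[-0.3, 0.9, 0, 0, 0, 0], [-0.3, 0.9, 0, 0, 0, 0], [-0.3, 0.9, 0, 0, 0, 0], [-0.3, 0.9, 0, 0, 0, 0], [-0.3, 0.9, 0, 0, 0, 0], [-0.3, 0.9, 0, 0, 0, 0], [0, 0, 0, 0, 0, 0], [0, 0, 0, 0, 0, 0]]]'

```text
time: 24.02
position: [0.5167, -0.0797, 0.4055]
tool_rot: [0.799, 0.601, 0.0, 0.001]
ft_force: [0.8, 0.3, 0.6]
grip_width: 0.0868
```

```bash
python3 - <<'E'
from st import *
s=camera("scene");t=camera("top");state()
c=cv2.resize(s[140:210,150:220,::-1],(400,400),interpolation=cv2.INTER_CUBIC)
d=cv2.resize(t[150:220,285:355,::-1],(400,400),interpolation=cv2.INTER_CUBIC)
cv2.imwrite("pics/f1.png",np.hstack([c,d]));cv2.imwrite("pics/f2.png",cv2.resize(s[:,:,::-1],(800,600)))
for n,o in(("scene",[150,140]),("top",[285,150])): print(n,(proj(n,[[.5614,-.2146,.128]])-o+.5)*400/70)
E
```

```text
t 24.12 tcp [ 0.5168 -0.0803  0.4053] jaw -16.22 zax [ 0.0008 -0.0006 -1.    ]
tip(holder mm) [-86.33 114.68] z 132.54 F holder [ 0.97 -0.34] 0.31 M [-0.113  0.031] gw 0.08708716619141156
scene [[176.7232 167.7984]]
top [[218.7066 232.9486]]
```

View pics/f1.png

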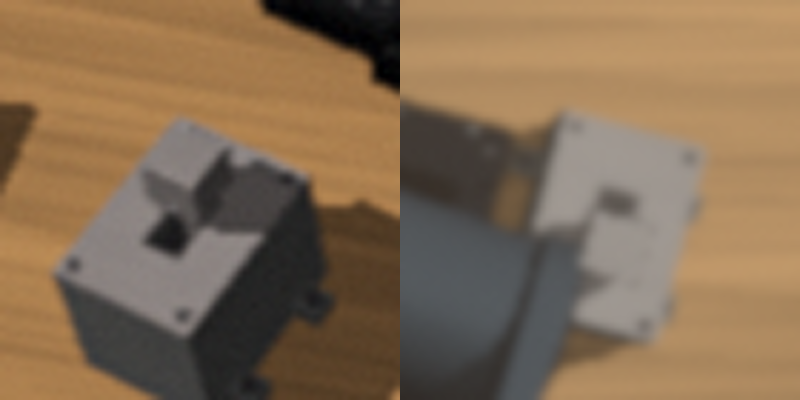

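View pics/f2.png

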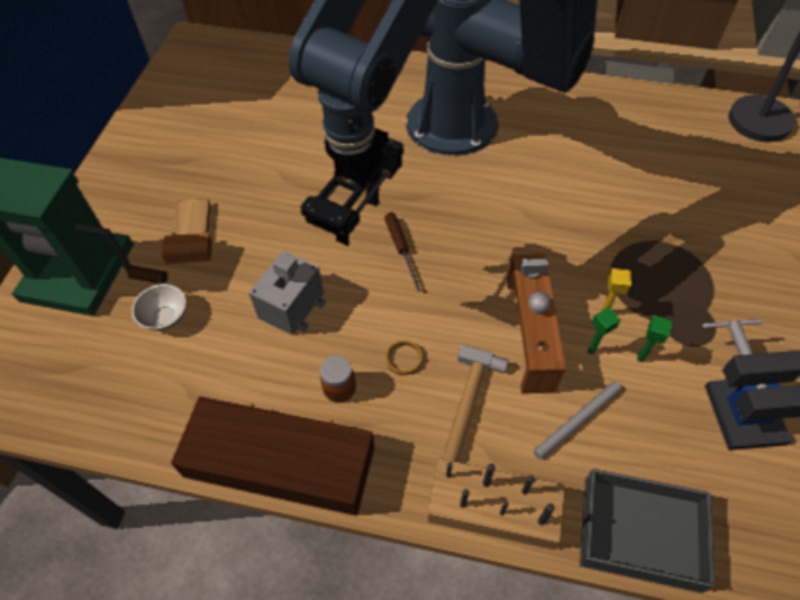

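The head sits upright and low on the deck: crop centre about (185,160), predicted (177,168). The other stakes and bystanders are where they were, and the robot touches nothing. I'll hand it in.

```bash
python3 -c "
from rig import robot
print(robot.hand_in())"
```

```text
the job is handed in; nothing more can be done
None
```

The square-headed steel stake is mounted in the holder and the job is handed in, at about 24 s of the 72 s allowed.

- **Route:** I lifted it from the rack's far hole, pushed the flap open with the shank and felt for both sides of the mouth. I then pressed lightly on the socket top and worked along x. The hole turned up about 5.5 mm towards the holder's -x.
- **Force:** The highest push I read was about 14 N while feeling for the hole, allowing for the stake's weight. Readings came only at the end of each move, so brief peaks between them weren't seen.
- **Fit:** The shank stopped solid with its end at z = 7.95 mm, against 8 mm expected, and I let go only then.
- **Last pictures:** The stake stands upright within about 2 pixels of where it should be. The dome, the blade, the look-alikes and the other things appear unmoved, and the gripper is clear with about 1 N or less on the wrist.
- **Disagreements:**
  - The first press-and-slide stuck near x = -10 mm until I eased the push.
  - The mouth measured about 0.9 mm off the camera estimate in y, and the stake finally seated about 1.4 mm off, both within the 2 mm calibration.

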